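# Test the stop button on the repair bench

## Task

Test the bench's mushroom stop button: press it all the way in so that it latches, then push one of its wings round clockwise (seen from above) from one side, without gripping the wing, until the button has come all the way out again, and let go so that it springs back straight. Leave the flat start button unpressed and the loose things on the bench where they are.

Things in the scene. Friction and masses are not known exactly. Their poses are not given: they have to be found in the camera images.
- stop_box: fixed grey box, 110 x 110 x 60 mm high, that carries the mushroom stop button in the middle of its lid, facing up. Origin: centre of its underside, on the bench; z up. The button's axis is the box's z axis. A fixed grey collar (68 mm inside, 84 mm outside diameter, top 84 mm above the bench) surrounds the mushroom head.
- stop_wing (a point): on the button's axis, middle of the top edge of its upright aluminium wing bar; 108 mm above the bench with the button out, 100 mm fully in; moves and turns with the button. Bar: 60 mm long (two wings of 30 mm), 14 mm thick (topmost 3 mm only 6 mm thick), 22 mm high. x: along the bar, y: across it, z up. Untwisted, x is parallel to the box's x.
- stop_head (a point): on the button's axis, on the flat top of the black round mushroom head, 62 mm in diameter, at the foot of the wing bar that stands across it; 86 mm above the bench with the button out, 78 mm fully in. Axes as stop_wing.
- stop_press (a joint): how far the button is in: 0 out, 0.008 m fully in against a hard stop. It takes about 4 N to push and stays at the depth where it is left (it latches by friction). Only twisting brings it out: a cam inside lifts it by about 10.5 mm per rad of twist, from fully in to out over the full 0.75 rad.
- stop_twist (a joint): twist of the button about its axis, rad: 0 straight, growing clockwise seen from above, 0.75 the hard stop. A weak spring (0.03 to 0.07 N m) brings it back to 0 when let go; with the cam, a wing pushed 20 mm from the axis takes about 5 to 10 N.
- wing_face_a: the side of the wing bar towards its +y (a fixed part of the bar, 4 mm thick, 60 mm long, reaching to 3 mm below the top edge). Origin on the bar's mid-length, 44 mm below the top edge and 5 mm off its middle plane. To turn clockwise, push this face at the bar's +x wing, towards -y.
- wing_face_b: the like on the side towards the bar's -y. To turn clockwise, push this face at the bar's -x wing, towards +y. Gripping the bar would load both faces at once.
- start_box: fixed grey box like the stop box, but with a flat round start button, 34 mm in diameter, its top 78 mm above the bench: not to be used. Origin: centre of its underside.
- start_press (a joint): how far the flat start button is in, m: 0 out, 0.005 fully in; 0 is to be kept.
- screw_jar: loose glass jar with a steel lid, 48 mm in diameter, 55 mm high, standing upright, origin at the centre of its underside; not to be moved.
- heat_sink: loose finned aluminium heat sink, 50 x 50 x 26 mm, origin at the centre of its underside; not to be moved.
- screwdriver: loose screwdriver lying on the bench about along x, origin near its middle, underside; not to be moved.
- brush: loose cleaning brush lying on the bench about along x, origin near its middle, underside; not to be moved.
Things that resemble listed ones, but are neither listed nor needed, are in the scene too. Leave any red look-alike of the stop_box alone.

How it is judged:
By the outcome, as a careful person would: the job done as asked, in the order asked, and still so for the second after the job is handed in, with the robot touching nothing.
It also fails if it takes over 48 s, if anything falls off the work surface, if the arm or the gripper's body presses on something with over 40 N, if the wrist force passes 120 N, or if a joint passes its speed limit or range.

## Robot

A 6-joint arm with a two-finger parallel gripper is mounted at the origin on the work surface. World frame = base frame: x ahead of the robot, y to its left, z up, the work surface at z = 0. Lengths are in m, angles in rad, forces in N, time in s.
With the tool pointing down it reaches from about 0.4 to 0.825 m from the base axis. Payload 7 kg.
Tool frame: the origin (TCP) lies between the finger pads; the fingertips stand 17 mm ahead of it and the grasp point (between the pads) lies 2 mm behind it; x points along the fingers, z is the direction in which the jaws open and shut, and the axes are right-handed (so a half turn about x gives the same grasp; the last joint's range is limited). The gripper opens to 88 mm and grips with 3 to 60 N. Pads are 19 mm wide; open, the fingers measure 130 mm over their backs; the gripper's body (78 mm by 193 mm) begins 47 mm behind the grasp point.
Start: joints at [1.583, 0.359, 0.012, 0, -1.224, -0.288], TCP at [0.184, 0.649, 0.244] pointing down, gripper open.
Joint ranges: [-3.07, 3.07], [-1.43, 2.12], [-1.02, 1.25], [-3.03, 1.67], [-3.05, -0], [-3.03, 3.03]. Speed limits (rad/s): [2.39, 2.39, 3.01, 3.14, 3.14, 3.14].

## Interface

Orientations are given as [roll, pitch, yaw] about the fixed x, y, z axes, in that order (R = Rz(yaw) Ry(pitch) Rx(roll)).
In Python, from station import * gives the robot as it stands.
- The arm moves only by the tool step_arm, never from a script. Its argument "deltas" is a list of rows, each a list of 5 numbers: the shift along the tool's x, y, z in cm, then the turn about the tool's x in degrees, then the closure, from 0 (fully open) to 1 (shut). In form: [[dx, dy, dz, roll, fingers], ...]. A call has exactly 10 rows; each row is the pose to reach, as a shift and turn from the pose commanded when the call began, along the tool's axes at that moment; what a row does not reach only later rows make up. A row lasts 1/12 s, in which the tool goes at most 41.7 mm and 7.16 degrees, less where a joint would pass 70% of its speed; a pose out of reach is approached as far as the arm can. A call with a gripper value outside its range is refused whole. The fingers move at their own pace and stop on an object; "squeeze" is the grip in N (left out, the last holds). Time passes only in rows, so rows that repeat a pose let the fingers close, or fill a call up. It gives the time, the measured TCP pose, the force and the opening at its end, in the units of the state.
- get_state(): the state, without advancing time (a new reading comes with each control period).
- grab_frame(name): name is "side" or "top" or "wrist"; returns a dict with "pixels" (480x640x3 uint8, red, green, blue), "range_z" (480x640 float32, m along the optical axis (not along the pixel's ray), 0 where there is no reading), "fx", "fy", "cx", "cy" (pixels), "view" (4x4, takes a point from world to camera coordinates); the wrist camera has in their place "hand_eye" (4x4, takes a point from camera to tool coordinates, whose origin is the TCP and whose axes are the tool frame's). Camera axes: x right, y down, z forward; pixel columns grow to the right and rows downward; lengths in m; the calibration is good to about 2 mm. A picture is of the moment at which its call begins: read the wrist's pose just before it.
- job_done(): hands the job in, once; it reports no verdict.
Trained networks look in the newest picture that a camera, given by its name, has taken for a name from the list of things; names that differ only in an ending like _2 or _b are one class to them, and where a whole thing is asked for, a point or a joint stands for the part that bears it (a point fixed in the world has none). Each returns a list of dicts, best first, with "conf" (0 to 1); they miss things now and then, are a little off and sometimes report something else, mostly with a low value. They report only what shows in the picture. A call takes as long as a camera call. They do not tell look-alikes from the thing itself.
- boxes_of(thing, camera): "extent" ([left, top, right, bottom] in pixels, round what is visible of it).
- masks_of(thing, camera): "mask" (480x640 bool, what is visible of it) and "extent" ([left, top, right, bottom] in pixels, round what is visible of it).
The state is a dict: "t": time; "q": joint angles; "qd": joint speeds; "joint_efforts": joint torques, N m; "eef_pos": TCP position; "ee_rot": TCP orientation; "force": force on the tool from outside, world axes, zero at the start; "moment": the same for the moment, N m; "width": finger opening in m.
Only numpy, scipy, OpenCV 4.12 (cv2) and the standard library are available. Lean on these libraries where they do the work, as an engineer would, in place of code of your own. Each camera call takes 0.05 s, during which the arm holds its last target.

## Working session

There is one attempt and no reset: what is moved stays moved. The work goes in short steps, Python scripts to look and compute and a tool call to move; the robot and the scene stay as the last step left them, time stands still between calls to the robot, and variables do not carry over. Pictures are saved under pics/ and viewed, and the job is handed in when it is done.

Besides the shell and the picture viewer there is one more tool, called after "Call:" by a JSON object that holds its "op" and its "data". step_arm: Moves the arm, as the interface text tells. Its arguments: {"type":"object","properties":{"deltas":{"type":"array"},"squeeze":{"type":"number"}},"required":["deltas"]}

```bash
mkdir -p pics; ls; python3 - <<'E'
from station import *
import cv2
s=get_state();print({k:s[k] for k in('t','q','eef_pos','ee_rot','force','width')})
for n in('top','side'):
    f=grab_frame(n);cv2.imwrite(f'pics/{n}0.png',f['pixels'][:,:,::-1])
    print(n,f['fx'],f['fy'],f['cx'],f['cy'],f['view'])
    for t in('stop_box','stop_wing','start_box'):
        print(t,[(round(b['conf'],2),b['extent']) for b in boxes_of(t,n)])
E
```

```text
pics
{'t': 0.0, 'q': array([ 1.58310038e+00,  3.59407063e-01,  1.10384368e-02, -3.39943530e-04,
       -1.22408753e+00, -2.88105901e-01]), 'eef_pos': array([0.18371291, 0.64903421, 0.24260256]), 'ee_rot': array([ 0.09793088,  1.569106  , -1.74878307]), 'force': array([ 0.35256854, -0.04138754,  0.20292685]), 'width': 0.08757866255706051}
top 467.02609933291006 467.02609933291006 315.5786047462898 243.7773603797752 [[ 1.32942696e-02 -9.99911152e-01  9.74909263e-04  9.37628981e-03]
 [-9.79893923e-01 -1.32222343e-02 -1.99080566e-01  5.12502050e-01]
 [ 1.99075768e-01  1.69132306e-03 -9.79982642e-01  1.11942806e+00]
 [ 0.00000000e+00  0.00000000e+00  0.00000000e+00  1.00000000e+00]]
stop_box [(0.9, [233.6, 203.5, 283.0, 255.0]), (0.75, [381.1, 299.3, 432.1, 355.9])]
stop_wing [(0.72, [392.9, 318.4, 419.2, 342.6]), (0.67, [246.2, 211.6, 268.6, 237.6])]
start_box [(0.64, [382.8, 222.3, 446.0, 281.6])]
side 609.8524248888878 609.8524248888878 314.7815627981978 246.9953782518735 [[-0.99905188 -0.04227633  0.01039498  0.48817632]
 [-0.0384327   0.74427548 -0.66676602  0.08214785]
 [ 0.02045169 -0.66653336 -0.74519461  1.30697892]
 [ 0.          0.          0.          1.        ]]
stop_box [(0.97, [365.8, 177.8, 421.3, 230.0]), (0.64, [243.8, 296.9, 310.1, 366.9])]
stop_wing [(0.92, [262.3, 306.3, 296.4, 332.1]), (0.75, [385.3, 177.6, 414.1, 197.7]), (0.68, [281.7, 148.0, 357.9, 162.9]), (0.54, [256.5, 309.5, 292.1, 316.0])]
start_box [(0.67, [283.0, 162.9, 345.3, 218.6])]
```

View pics/top0.png

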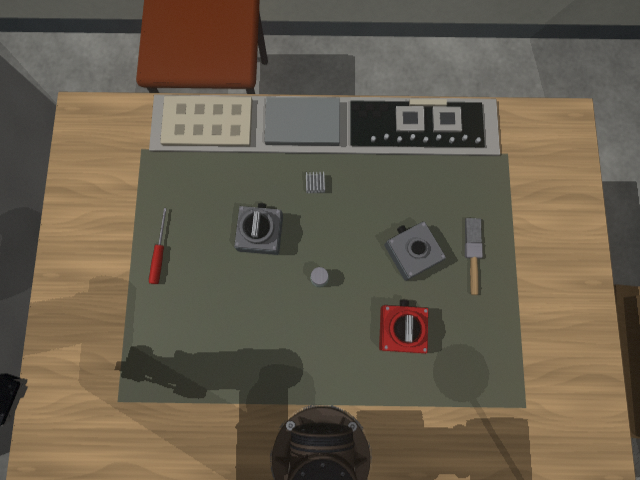

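View pics/side0.png

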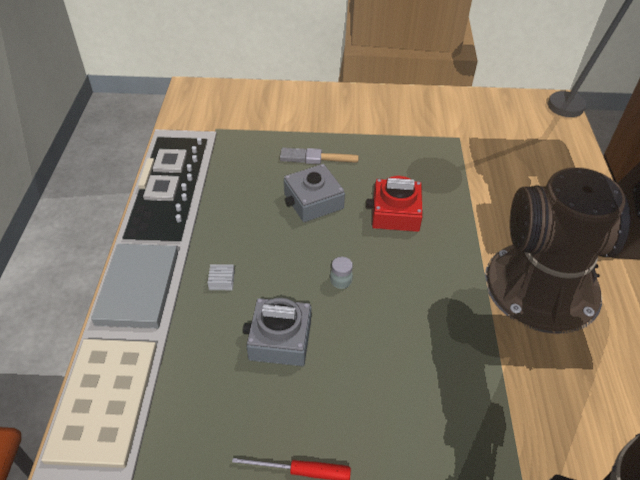

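Candidates in the top view are the grey box with the wing bar at (258,228), the red look-alike at (405,329) and the flat-button start box at (416,249). I choose the grey one at (258,228), which is at (280,320) in the side view. Next I measure it and check it in a crop.

```bash
cat > h.py <<'E'
from station import *
import cv2, numpy as np
def cloud(f,view=None):
    d=f['range_z'];v,u=np.mgrid[:480,:640]
    P=np.stack([(u-f['cx'])*d/f['fx'],(v-f['cy'])*d/f['fy'],d],-1)
    V=np.array(f['view']);return (P-V[:3,3])@V[:3,:3]
def fit(W,m):
    P=W[m][:,:2].astype(np.float32);return cv2.minAreaRect(P)
E
python3 - <<'E'
from h import *
for n,(l,t,r,b) in(('top',(225,195,292,262)),('side',(235,285,320,370))):
    f=grab_frame(n);W=cloud(f);ok=f['range_z']>0
    im=f['pixels'][t:b,l:r,::-1];cv2.imwrite(f'pics/{n}crop.png',cv2.resize(im,None,fx=7,fy=7,interpolation=2))
    roi=np.zeros((480,640),bool);roi[t:b,l:r]=1;roi&=ok
    z=W[...,2]
    print(np.histogram(z[roi],np.arange(-.01,.13,.005)))
    for nm,a,c in(('lid',.055,.066),('collar',.08,.0885),('wing',.095,.115)):
        m=roi&(z>a)&(z<c);print(n,nm,m.sum(),fit(W,m),W[m].mean(0))
    for t in ('screw_jar','heat_sink'):
        for b_ in boxes_of(t,n)[:1]:
            l_,t_,r_,bb=map(int,b_['extent']);print(t,b_['conf'],np.median(W[t_:bb,l_:r_].reshape(-1,3),0))
E
```

```text
(array([   8,  601, 1615,  200,   19,   17,   28,   21,   29,   46,   29,
         56,   61,  343,  497,   44,   29,   73,  321,  254,   19,    7,
         43,   91,   14,    0,    0,    0]), array([-0.01 , -0.005,  0.   ,  0.005,  0.01 ,  0.015,  0.02 ,  0.025,
        0.03 ,  0.035,  0.04 ,  0.045,  0.05 ,  0.055,  0.06 ,  0.065,
        0.07 ,  0.075,  0.08 ,  0.085,  0.09 ,  0.095,  0.1  ,  0.105,
        0.11 ,  0.115,  0.12 ,  0.125,  0.13 ]))
top lid 857 ((0.5500038862228394, 0.16287928819656372), (0.10669548809528351, 0.10751538723707199), 86.178955078125) [0.54456081 0.15986938 0.06046384]
top collar 544 ((0.550814151763916, 0.16206203401088715), (0.08224532008171082, 0.08167067915201187), 6.886971950531006) [0.54906546 0.16150168 0.08437938]
top wing 155 ((0.5506319999694824, 0.1630227416753769), (0.014340314082801342, 0.060392316430807114), 85.41279602050781) [0.54996701 0.16230738 0.10602316]
screw_jar 0.68 [0.43026615 0.00916835 0.05392423]
heat_sink 0.72 [0.68723047 0.01772305 0.0077959 ]
(array([   0,  314, 2704,  504,   80,   90,   88,   89,  113,  140,  106,
        
[... 239 characters left out ...]
06 ,  0.065,
        0.07 ,  0.075,  0.08 ,  0.085,  0.09 ,  0.095,  0.1  ,  0.105,
        0.11 ,  0.115,  0.12 ,  0.125,  0.13 ]))
side lid 1187 ((0.5508472323417664, 0.16623449325561523), (0.11038145422935486, 0.10755348950624466), 85.04718780517578) [0.54862514 0.18361461 0.06141226]
side collar 764 ((0.5509358644485474, 0.16632120311260223), (0.08131051808595657, 0.08496017009019852), 3.3971869945526123) [0.55008499 0.17307821 0.08485994]
side wing 315 ((0.5509622097015381, 0.16524162888526917), (0.01822868548333645, 0.060432951897382736), 85.3193359375) [0.55070208 0.16832837 0.10513966]
screw_jar 0.75 [0.43413182 0.01988507 0.05337853]
heat_sink 0.72 [0.68946247 0.02881553 0.02374617]
```

View pics/topcrop.png

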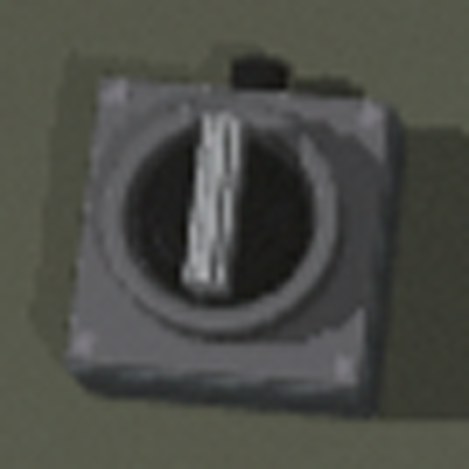

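View pics/sidecrop.png

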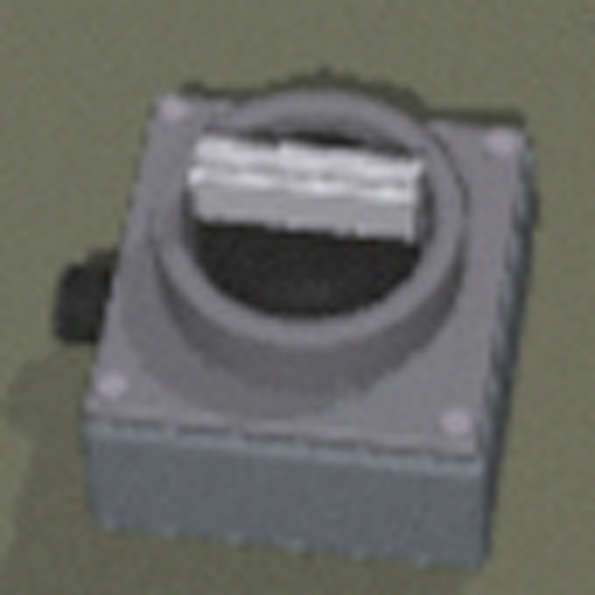

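The crops confirm it: a grey box with a grey collar, a black head and an aluminium bar along about world x. The axis is near (0.551, 0.164) and the bar's yaw is about -4.6°. Now I compute the moves.

```bash
cat >> h.py <<'E'
from scipy.spatial.transform import Rotation as Ro
def pose():
    s=get_state();R=Ro.from_euler('xyz',s['ee_rot']).as_matrix();return s,np.array(s['eef_pos']),R
def plan(target,zang=None):
    s,p,R=pose();d=R.T@(np.array(target)-p)*100
    print('tcp',p.round(4),'shift cm',d.round(2),'q',np.round(s['q'],2),'F',np.round(s['force'],1),'w',s['width'],'t',s['t'])
    a=np.degrees(np.arctan2(R[1,2],R[0,2]));print('tool z ang',a,'toolx',R[:,0].round(3),'y',R[:,1].round(3),'z',R[:,2].round(3))
E
python3 - <<'E'
from h import *
plan([0.551,0.164,0.2426])
E
```

```text
tcp [0.1838 0.6495 0.2436] shift cm [ 0.1  48.55 36.71] q [ 1.58  0.36  0.01  0.   -1.22 -0.29] F [ 0.7 -0.1  0. ] w 0.08770551604203107 t 0.7
tool z ang -105.80221602770679 toolx [ 0.  0. -1.] y [ 0.962 -0.272 -0.   ] z [-0.272 -0.962 -0.   ]
```

```bash
python3 - <<'E'
from h import *
f=grab_frame('wrist');cv2.imwrite('pics/w0.png',f['pixels'][:,:,::-1]);print(f['hand_eye'])
E
```

```text
[[ 8.41544593e-04 -2.76511572e-01  9.61010220e-01 -1.40290130e-01]
 [ 1.34691161e-04 -9.61010520e-01 -2.76511777e-01  7.48297326e-02]
 [ 9.99999637e-01  3.62136573e-04 -7.71489542e-04 -5.85571267e-04]
 [ 0.00000000e+00  0.00000000e+00  0.00000000e+00  1.00000000e+00]]
```

View pics/w0.png

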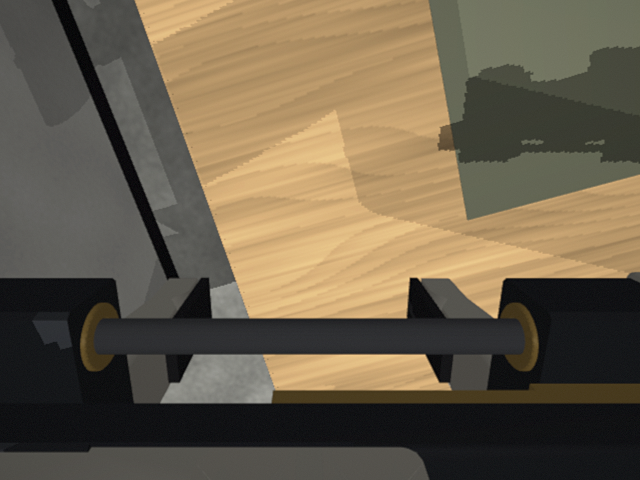

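Call:
{"op": "step_arm", "data": {"deltas": [[0, 2.5, 1.9, 4, 1], [0, 5, 3.8, 8, 1], [0, 7.5, 5.7, 12, 1], [0, 10, 7.6, 16, 1], [0, 12.5, 9.4, 20, 1], [0, 15, 11.3, 24, 1], [0, 17.5, 13.2, 28, 1], [0, 20, 15.1, 32, 1], [0, 22.5, 17, 36, 1], [0, 25, 18.9, 40, 1]], "squeeze": 20}}

```text
t: 1.58
eef_pos: [0.3736, 0.3982, 0.2439]
ee_rot: [-2.623, 1.57, 1.112]
force: [0.8, -0.0, 0.1]
width: 0.0266
```

```bash
python3 - <<'E'
from h import *
plan([0.551,0.164,0.2426])
E
```

```text
tcp [0.3736 0.3982 0.2439] shift cm [ 0.12 29.34 -1.6 ] q [ 1.18  0.15 -0.27  0.   -1.15 -0.58] F [ 0.8 -0.   0.1] w 0.02662461666983958 t 1.5833
tool z ang -145.9858060445909 toolx [ 0.     0.001 -1.   ] y [ 0.559 -0.829 -0.   ] z [-0.829 -0.559 -0.001]
```

Call:
{"op": "step_arm", "data": {"deltas": [[0, 2.9, -0.2, 4, 1], [0, 5.9, -0.3, 8, 1], [0, 8.8, -0.5, 12, 1], [0, 11.7, -0.6, 15.5, 1], [0, 14.7, -0.8, 19.5, 1], [0, 17.6, -1.0, 23, 1], [0, 20.5, -1.1, 27, 1], [0, 23.5, -1.3, 31, 1], [0, 26.4, -1.4, 35, 1], [0, 29.3, -1.6, 38.6, 1]]}}

```text
t: 2.42
eef_pos: [0.5515, 0.1649, 0.2439]
ee_rot: [-2.453, 1.57, 0.608]
force: [-0.6, 0.7, 0.2]
width: 0.0005
```

Call:
{"op": "step_arm", "data": {"deltas": [[0.5, 0, 0, 0, 1], [1, 0, 0, 0, 1], [2, 0, 0, 0, 1], [3, 0, 0, 0, 1], [4, 0, 0, 0, 1], [5, 0, 0, 0, 1], [6, 0, 0, 0, 1], [7, 0, 0, 0, 1], [8, 0, 0, 0, 1], [8, 0, 0, 0, 1]]}}

```text
t: 3.25
eef_pos: [0.5496, 0.1658, 0.161]
ee_rot: [0.541, 1.567, -2.678]
force: [-0.4, 0.1, -0.6]
width: 0.0004
```

```bash
python3 - <<'E'
from h import *
plan([0.551,0.164,0.125])
f=grab_frame('wrist');cv2.imwrite('pics/w1.png',f['pixels'][:,:,::-1])
f=grab_frame('side');cv2.imwrite('pics/s1.png',cv2.resize(f['pixels'][240:400,190:390,::-1],None,fx=4,fy=3.75))
E
```

```text
tcp [0.5496 0.1658 0.161 ] shift cm [ 3.6   0.16 -0.16] q [ 0.63  0.26 -0.32 -0.   -0.99 -0.71] F [-0.4  0.1 -0.6] w 0.0004205019108485517 t 3.25
tool z ang 175.5933052708339 toolx [-0.003 -0.002 -1.   ] y [-0.077 -0.997  0.002] z [-0.997  0.077  0.003]
```

View pics/w1.png

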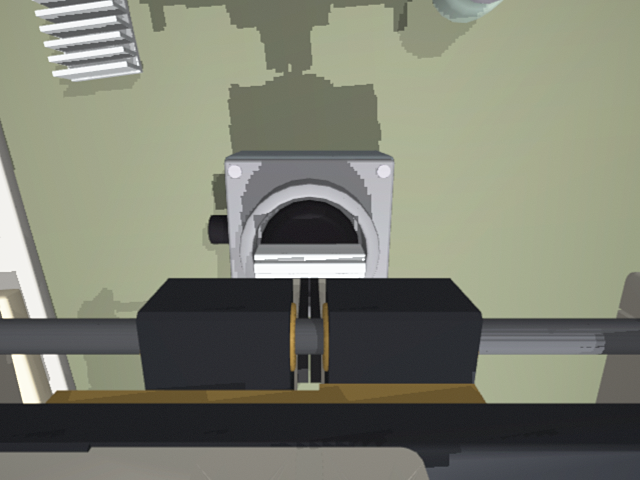

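View pics/s1.png

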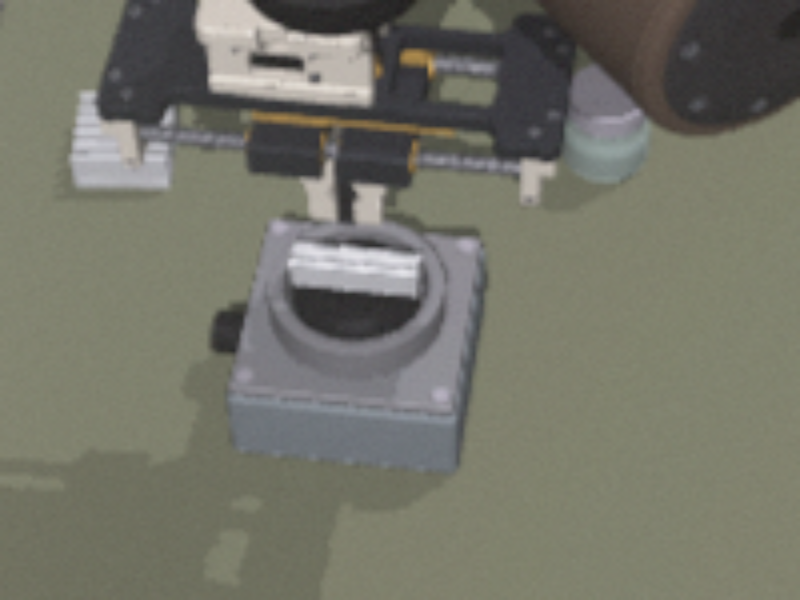

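The wrist view shows the bar level at columns 255–365, centred under the closed fingers at about column 310. Now I press down.

Call:
{"op": "step_arm", "data": {"deltas": [[0.8, 0.1, -0.1, 0, 1], [1.8, 0.1, -0.1, 0, 1], [2.8, 0.1, -0.1, 0, 1], [3.4, 0.1, -0.1, 0, 1], [3.6, 0.1, -0.1, 0, 1], [3.75, 0.1, -0.1, 0, 1], [3.9, 0.1, -0.1, 0, 1], [4.05, 0.1, -0.1, 0, 1], [4.2, 0.1, -0.1, 0, 1], [4.25, 0.1, -0.1, 0, 1]]}}

```text
t: 4.18
eef_pos: [0.5517, 0.165, 0.1212]
ee_rot: [2.051, 1.571, -1.167]
force: [-2.4, -1.6, 3.2]
width: 0.0006
```

```bash
python3 - <<'E'
from h import *
plan([0.551,0.164,0.117])
E
```

```text
tcp [0.5517 0.165  0.1212] shift cm [0.42 0.11 0.06] q [ 0.63  0.31 -0.37  0.   -0.89 -0.71] F [-2.4 -1.6  3.2] w 0.0006191154546857196 t 4.1833
tool z ang 175.5978508346896 toolx [ 0. -0. -1.] y [-0.077 -0.997  0.   ] z [-0.997  0.077 -0.   ]
```

Call:
{"op": "step_arm", "data": {"deltas": [[0.1, 0, 0, 0, 1], [0.2, 0, 0, 0, 1], [0.25, 0, 0, 0, 1], [0.3, 0, 0, 0, 1], [0.35, 0, 0, 0, 1], [0.4, 0, 0, 0, 1], [0.43, 0, 0, 0, 1], [0.46, 0, 0, 0, 1], [0.48, 0, 0, 0, 1], [0.5, 0, 0, 0, 1]]}}

```text
t: 5.02
eef_pos: [0.552, 0.1651, 0.117]
ee_rot: [-3.085, 1.57, -0.019]
force: [-5.1, -1.2, 12.1]
width: 0.0002
```

Call:
{"op": "step_arm", "data": {"deltas": [[0.02, 0, 0, 0, 1], [0.04, 0, 0, 0, 1], [0.06, 0, 0, 0, 1], [0.08, 0, 0, 0, 1], [0.1, 0, 0, 0, 1], [0.1, 0, 0, 0, 1], [0.1, 0, 0, 0, 1], [0.1, 0, 0, 0, 1], [0.1, 0, 0, 0, 1], [0.1, 0, 0, 0, 1]]}}

```text
t: 5.85
eef_pos: [0.5522, 0.1651, 0.1169]
ee_rot: [-2.944, 1.569, 0.121]
force: [-6.5, -2.3, 16.8]
width: 0.0006
```

At the hard stop: the force rises with no further travel. Now I lift off and look.

Call:
{"op": "step_arm", "data": {"deltas": [[-0.3, 0, 0, 0, 1], [-0.8, 0, 0, 0, 1], [-1.5, 0, 0, 0, 1], [-2.5, 0, 0, 0, 1], [-3.0, 0, 0, 0, 1], [-3.0, 2, 0, 0, 1], [-3.0, 0, -1, 0, 1], [-3.0, -1.5, -2.5, 0, 1], [-3.0, -3.2, -3.7, 0, 1], [-3.0, -3.2, -3.7, 0, 1]]}}

```text
t: 6.68
eef_pos: [0.5937, 0.1966, 0.1455]
ee_rot: [-2.729, 1.568, 0.337]
force: [1.9, -1.1, -0.4]
width: 0.0003
```

```bash
cat > look.py <<'E'
from h import *
import sys
tag=sys.argv[1]
s,p,R=pose()
print('tcp',p.round(4),'F',np.round(s['force'],1),'t',s['t'],'zang',np.degrees(np.arctan2(R[1,2],R[0,2])).round(1))
c=np.array([.551,.164])
fw=grab_frame('wrist');cv2.imwrite(f'pics/w{tag}.png',fw['pixels'][:,:,::-1])
H=np.array(fw['hand_eye']);T=np.eye(4);T[:3,:3]=R;T[:3,3]=p;fw['view']=np.linalg.inv(T@H)
fs=grab_frame('side');cv2.imwrite(f'pics/s{tag}.png',cv2.resize(fs['pixels'][240:400,190:390,::-1],None,fx=4,fy=3.75))
ft=grab_frame('top')
for n,f in(('wrist',fw),('side',fs),('top',ft)):
    W=cloud(f);px=f['pixels'].astype(int)
    m=(f['range_z']>0)&(np.hypot(W[...,0]-c[0],W[...,1]-c[1])<.034)&(W[...,2]>.088)&(W[...,2]<.112)&(px.min(-1)>110)
    if m.sum()>10: 
        r=fit(W,m);print(n,m.sum(),np.round(np.concatenate([r[0],r[1],[r[2]]]),4),'ztop',np.percentile(W[m][:,2],[50,80,90,97]).round(4))
E
python3 look.py 2
```

```text
tcp [0.5937 0.1966 0.1455] F [ 1.9 -1.1 -0.4] t 6.6833 zang 175.7
wrist 3469 [5.49700e-01 1.66200e-01 1.43000e-02 5.99000e-02 8.57143e+01] ztop [0.0969 0.0991 0.0995 0.1   ]
side 276 [5.46500e-01 1.64400e-01 4.53000e-02 5.28000e-02 5.69022e+01] ztop [0.0981 0.101  0.102  0.1034]
top 125 [5.50500e-01 1.63000e-01 1.40000e-02 5.90000e-02 8.52697e+01] ztop [0.0985 0.1012 0.102  0.1041]
```

View pics/s2.png

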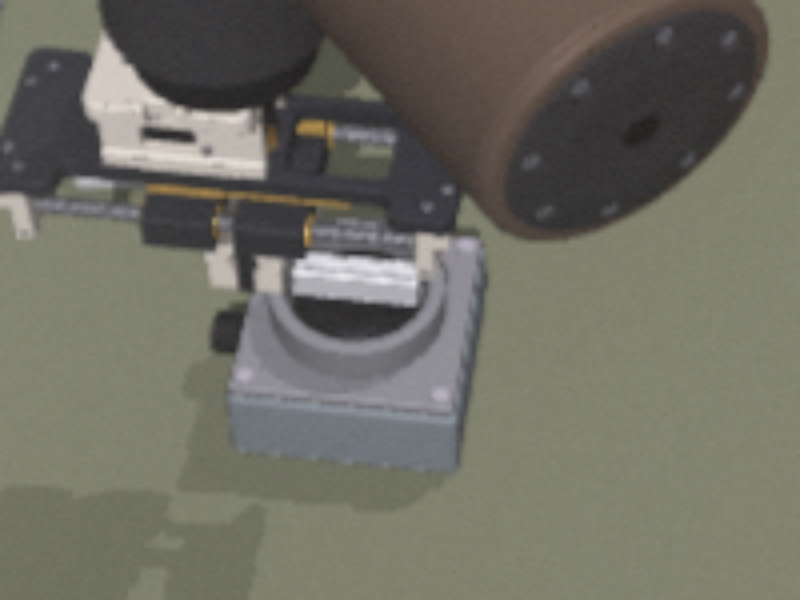

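View pics/w2.png

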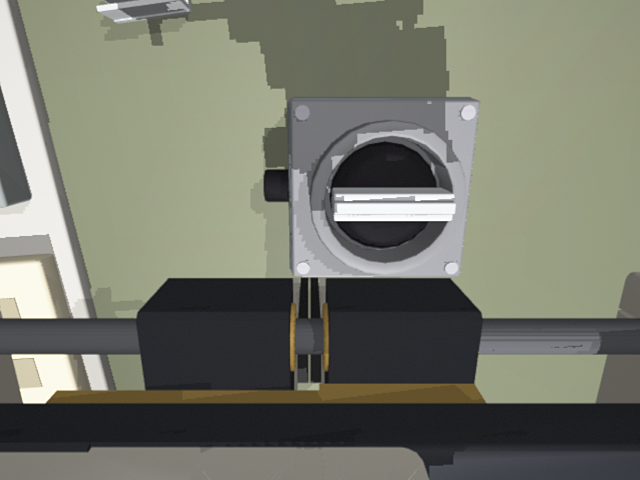

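The latch is confirmed: the wrist depth gives the bar top at 0.100. Now I lower the closed fingers beside the far wing, just above the collar, and approach.

Call:
{"op": "step_arm", "data": {"deltas": [[0.8, 0, 0.5, 0, 1], [1.6, 0, 0.5, 0, 1], [2.4, 0, 0.5, 0, 1], [3.2, 0, 0.5, 0, 1], [3.7, 0, 0.5, 0, 1], [4.0, 0, 0.5, 0, 1], [4.0, 0.4, 0.5, 0, 1], [4.0, 0.8, 0.5, 0, 1], [4.0, 1.2, 0.5, 0, 1], [4.0, 1.3, 0.5, 0, 1]]}}

```text
t: 7.67
eef_pos: [0.5852, 0.1809, 0.1055]
ee_rot: [-2.43, 1.57, 0.635]
force: [-0.3, 0.4, -0.9]
width: 0.0005
```

```bash
python3 look.py 3
```

```text
tcp [0.5852 0.1809 0.1055] F [-0.3  0.4 -0.9] t 7.6667 zang 175.6
wrist 5017 [0.55   0.1662 0.0614 0.02   1.6169] ztop [0.0967 0.0992 0.0996 0.1002]
side 139 [ 0.5488  0.1727  0.0552  0.0181 16.6532] ztop [0.0962 0.0993 0.1003 0.1029]
top 17 [0.5493 0.1627 0.0277 0.0124 1.8936] ztop [0.0968 0.0987 0.0989 0.0993]
```

View pics/s3.png

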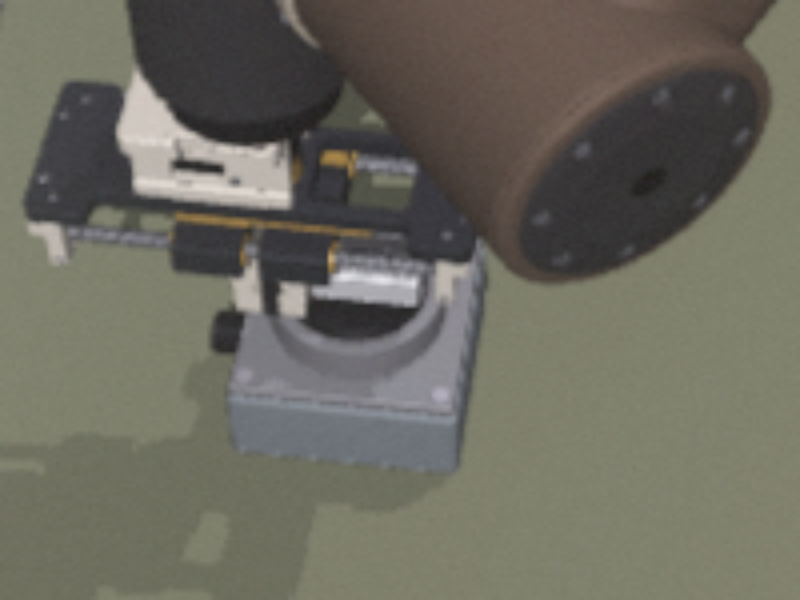

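View pics/w3.png

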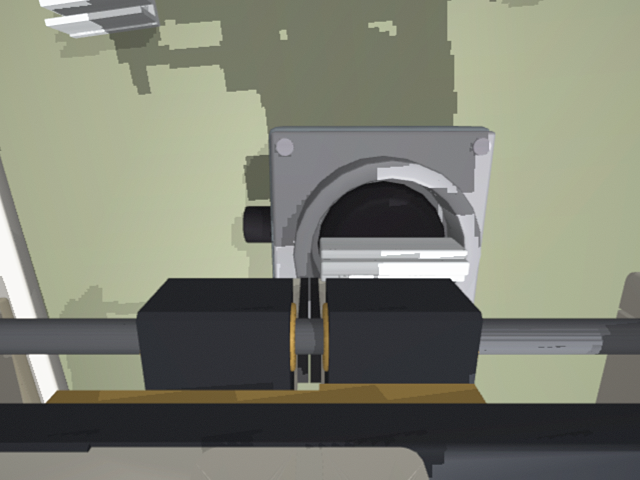

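```bash
python3 - <<'E'
import numpy as np
for t0,X0,Y0 in((0,34,18),(20,None,None),(35,None,None)):
    f=lambda t:(35*np.cos(t)+16*np.sin(t),-35*np.sin(t)+16*np.cos(t))
    if X0 is None: X0,Y0=f(np.radians(t0))
    a=np.radians(t0)
    for t in range(t0,min(t0+28,54),3 if t0 else 2):
        X,Y=f(np.radians(t));d=-(X-X0),-(Y-Y0) # z,y in bar frame tool axes at 0
        # rotate to tool axes at t0 (cw by a): tool z axis=-(cos a,-sin a), y=-(sin a,cos a)
        dz=-( (X-X0)*np.cos(a)-(Y-Y0)*np.sin(a)); dy=-((X-X0)*np.sin(a)+(Y-Y0)*np.cos(a))
        print(t-t0,'dy %.2f dz %.2f cm'%(dy/10,dz/10))
    print()
E
```

```text
0 dy 0.20 dz -0.10 cm
2 dy 0.32 dz -0.15 cm
4 dy 0.45 dz -0.20 cm
6 dy 0.57 dz -0.25 cm
8 dy 0.70 dz -0.29 cm
10 dy 0.83 dz -0.32 cm
12 dy 0.96 dz -0.36 cm
14 dy 1.09 dz -0.38 cm
16 dy 1.23 dz -0.41 cm
18 dy 1.36 dz -0.42 cm
20 dy 1.49 dz -0.44 cm
22 dy 1.63 dz -0.44 cm
24 dy 1.76 dz -0.45 cm
26 dy 1.90 dz -0.45 cm

0 dy -0.00 dz -0.00 cm
3 dy 0.19 dz -0.08 cm
6 dy 0.37 dz -0.15 cm
9 dy 0.57 dz -0.21 cm
12 dy 0.76 dz -0.26 cm
15 dy 0.96 dz -0.29 cm
18 dy 1.16 dz -0.32 cm
21 dy 1.36 dz -0.34 cm
24 dy 1.56 dz -0.35 cm
27 dy 1.76 dz -0.34 cm

0 dy -0.00 dz -0.00 cm
3 dy 0.19 dz -0.08 cm
6 dy 0.37 dz -0.15 cm
9 dy 0.57 dz -0.21 cm
12 dy 0.76 dz -0.26 cm
15 dy 0.96 dz -0.29 cm
18 dy 1.16 dz -0.32 cm
```

Call:
{"op": "step_arm", "data": {"deltas": [[0, 0.2, -0.1, 0, 1], [0, 0.32, -0.15, 2, 1], [0, 0.45, -0.2, 4, 1], [0, 0.57, -0.25, 6, 1], [0, 0.7, -0.29, 8, 1], [0, 0.83, -0.32, 10, 1], [0, 0.96, -0.36, 12, 1], [0, 1.09, -0.38, 14, 1], [0, 1.23, -0.41, 16, 1], [0, 1.49, -0.44, 20, 1]]}}

```text
t: 8.65
eef_pos: [0.5895, 0.1701, 0.1061]
ee_rot: [-1.751, 1.564, 0.964]
force: [-3.8, 14.6, 5.0]
width: 0.0006
```

```bash
python3 look.py 4
```

```text
tcp [0.5895 0.1701 0.1061] F [-3.8 14.6  5. ] t 8.65 zang 155.6
wrist 5508 [5.51000e-01 1.66100e-01 1.82000e-02 6.27000e-02 7.77572e+01] ztop [0.0975 0.1001 0.1005 0.101 ]
side 67 [5.51000e-01 1.78000e-01 3.09000e-02 5.12000e-02 6.79445e+01] ztop [0.0966 0.1019 0.1031 0.1048]
top 51 [5.41000e-01 1.65300e-01 1.21000e-02 3.70000e-02 7.39657e+01] ztop [0.1005 0.1026 0.1031 0.1038]
```

View pics/w4.png

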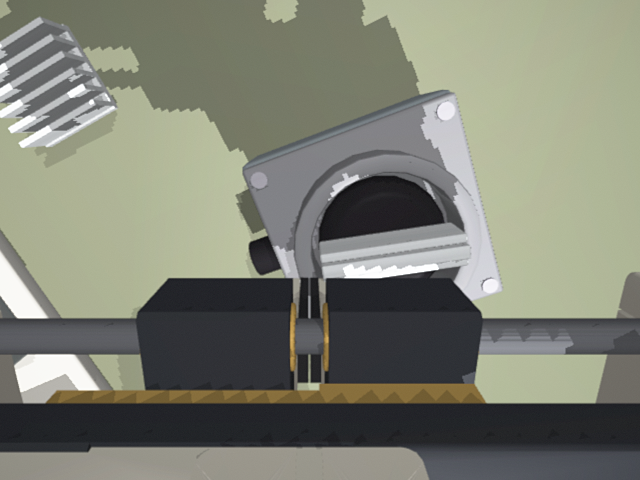

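Call:
{"op": "step_arm", "data": {"deltas": [[0, 0, 0, 0, 1], [-0.05, 0.12, -0.05, 1, 1], [-0.1, 0.25, -0.1, 3, 1], [-0.15, 0.37, -0.15, 5, 1], [-0.2, 0.5, -0.18, 7, 1], [-0.25, 0.63, -0.22, 9, 1], [-0.3, 0.76, -0.26, 11, 1], [-0.35, 0.86, -0.28, 13, 1], [-0.4, 0.96, -0.29, 14, 1], [-0.4, 0.96, -0.29, 14, 1]]}}

```text
t: 9.63
eef_pos: [0.5888, 0.1582, 0.1101]
ee_rot: [-1.86, 1.566, 0.611]
force: [2.5, 3.4, 0.9]
width: 0.0005
```

```bash
python3 look.py 5
```

```text
tcp [0.5888 0.1582 0.1101] F [2.5 3.4 0.9] t 9.6333 zang 141.6
wrist 5713 [5.50500e-01 1.65500e-01 1.92000e-02 6.29000e-02 5.94156e+01] ztop [0.1016 0.1042 0.1046 0.1052]
side 86 [5.52600e-01 1.75500e-01 2.53000e-02 5.75000e-02 6.34023e+01] ztop [0.1009 0.1059 0.107  0.1096]
top 55 [5.48800e-01 1.63300e-01 1.20000e-02 5.68000e-02 5.39739e+01] ztop [0.1046 0.1066 0.1077 0.1086]
```

View pics/w5.png

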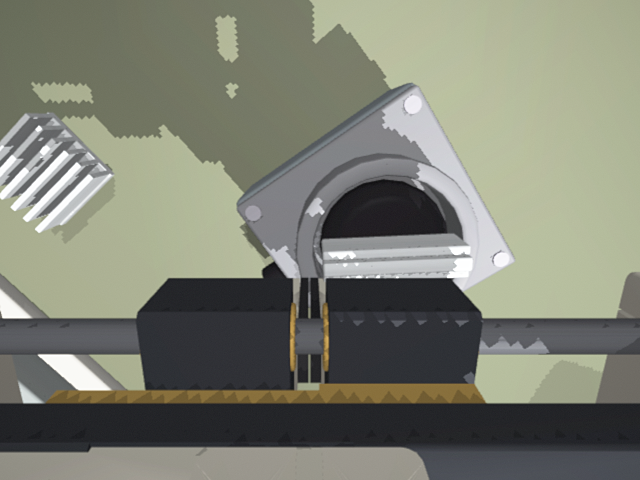

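View pics/s5.png

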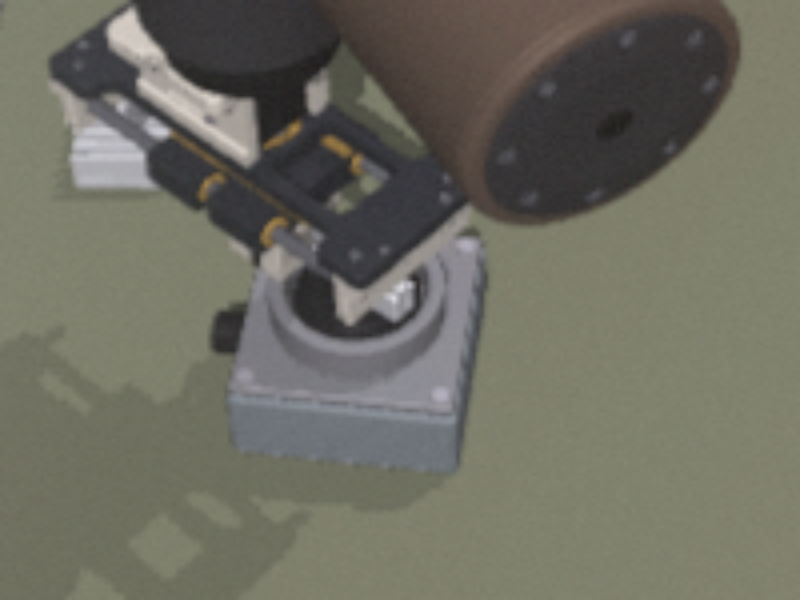

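Call:
{"op": "step_arm", "data": {"deltas": [[-0.05, 0.12, -0.05, 2, 1], [-0.1, 0.25, -0.1, 3, 1], [-0.15, 0.37, -0.15, 5, 1], [-0.2, 0.5, -0.18, 7, 1], [-0.25, 0.63, -0.22, 8, 1], [-0.3, 0.76, -0.26, 9, 1], [-0.35, 0.86, -0.28, 10, 1], [-0.4, 0.96, -0.29, 10, 1], [-0.4, 1.06, -0.29, 10, 1], [-0.4, 1.06, -0.29, 10, 1]]}}

```text
t: 10.62
eef_pos: [0.5857, 0.1498, 0.1135]
ee_rot: [-1.582, 1.562, 0.716]
force: [7.3, 11.2, -9.7]
width: 0.0006
```

```bash
python3 look.py 6
```

```text
tcp [0.5857 0.1498 0.1135] F [ 7.3 11.2 -9.7] t 10.6167 zang 131.6
wrist 5424 [5.50100e-01 1.65100e-01 1.45000e-02 6.20000e-02 4.19039e+01] ztop [0.1044 0.1071 0.1076 0.108 ]
side 108 [5.56600e-01 1.76400e-01 2.27000e-02 6.20000e-02 7.67927e+01] ztop [0.1029 0.108  0.1092 0.1114]
top 44 [5.40500e-01 1.71600e-01 1.06000e-02 3.30000e-02 4.45325e+01] ztop [0.1068 0.1089 0.1103 0.1111]
```

View pics/w6.png

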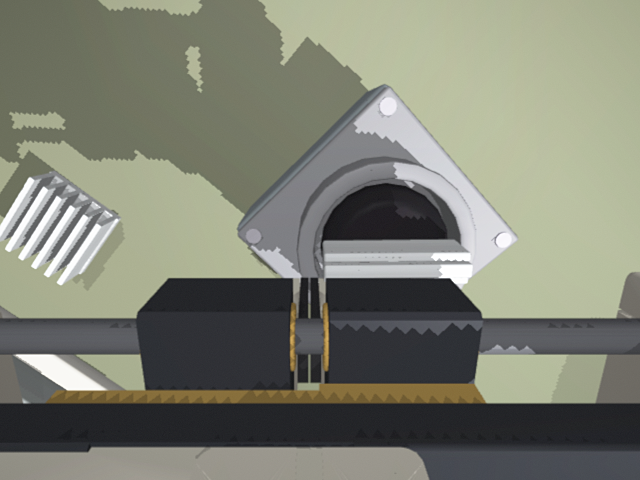

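Turned about 43.8° with the bar top at 0.108, so it is at the stop. I add a small extra push to be sure.

Call:
{"op": "step_arm", "data": {"deltas": [[0, 0.05, 0, 0, 1], [0, 0.1, 0, 0, 1], [0, 0.15, 0, 0, 1], [0, 0.2, 0, 0, 1], [0, 0.25, 0, 0, 1], [0, 0.3, 0, 0, 1], [0, 0.3, 0, 0, 1], [0, 0.3, 0, 0, 1], [0, 0.3, 0, 0, 1], [0, 0.3, 0, 0, 1]]}}

```text
t: 11.6
eef_pos: [0.5851, 0.1493, 0.1137]
ee_rot: [-1.625, 1.558, 0.673]
force: [11.3, 15.0, -12.5]
width: 0.0004
```

```bash
python3 look.py 7
```

```text
tcp [0.5851 0.1493 0.1137] F [ 11.3  15.  -12.5] t 11.6 zang 131.7
wrist 5220 [5.50300e-01 1.65400e-01 1.57000e-02 6.22000e-02 4.27427e+01] ztop [0.1043 0.1071 0.1076 0.108 ]
side 113 [5.5560e-01 1.7700e-01 2.8400e-02 5.6700e-02 8.9945e+01] ztop [0.1037 0.108  0.1096 0.1112]
top 41 [5.39100e-01 1.70600e-01 9.20000e-03 3.28000e-02 3.76865e+01] ztop [0.1065 0.1094 0.1102 0.1111]
```

Call:
{"op": "step_arm", "data": {"deltas": [[0, -0.3, 0, 0, 1], [0, -0.8, 0, 0, 1], [0, -1.4, 0, 0, 1], [0, -2.0, 0, 0, 1], [0, -2.8, 0, 0, 1], [0, -3.6, 0, 0, 1], [0, -4.4, 0, 0, 1], [0, -5.2, 0, 0, 1], [0, -6.0, 0, 0, 1], [0, -6.0, 0, 0, 1]]}}

```text
t: 12.58
eef_pos: [0.6266, 0.1852, 0.1129]
ee_rot: [-2.345, 1.57, -0.047]
force: [-0.3, -0.5, 0.7]
width: 0.0004
```

Call:
{"op": "step_arm", "data": {"deltas": [[-1, 0, 0, 0, 1], [-2.5, 0, 0, 0, 1], [-4, 0, 0, 0, 1], [-6, 0, 0, 0, 1], [-8, 0, 0, 0, 1], [-10, 0, 0, 0, 1], [-12, -2, 0, 0, 1], [-12, -4, 0, 0, 1], [-12, -5, 0, 0, 1], [-12, -5, 0, 0, 1]]}}

```text
t: 13.42
eef_pos: [0.6633, 0.2182, 0.2329]
ee_rot: [0.356, 1.571, 2.653]
force: [0.4, 0.0, -0.3]
width: 0.0004
```

```bash
python3 look.py 8; python3 - <<'E'
from h import *
f=grab_frame('top');cv2.imwrite('pics/t8.png',f['pixels'][:,:,::-1])
E
```

```text
tcp [0.6633 0.2182 0.2329] F [ 0.4  0.  -0.3] t 13.4167 zang 131.6
wrist 2261 [5.49800e-01 1.66300e-01 1.39000e-02 5.99000e-02 8.56128e+01] ztop [0.1049 0.1072 0.1076 0.1082]
side 377 [5.49500e-01 1.52600e-01 4.49000e-02 5.99000e-02 8.51973e+01] ztop [0.1048 0.1086 0.1098 0.1111]
top 128 [ 0.551   0.1628  0.0583  0.0357 21.388 ] ztop [0.1068 0.109  0.1103 0.1114]
```

View pics/s8.png

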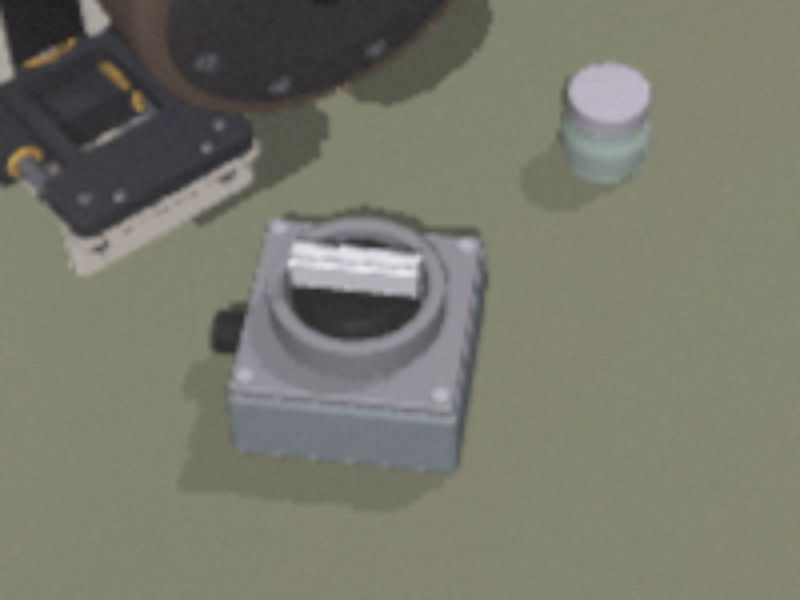

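View pics/w8.png

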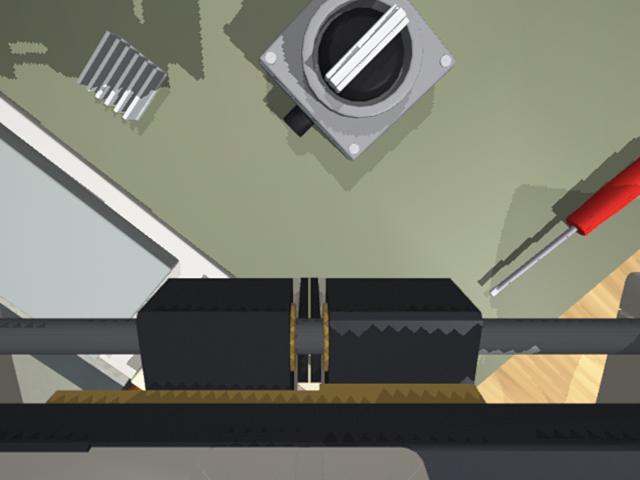

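View pics/t8.png

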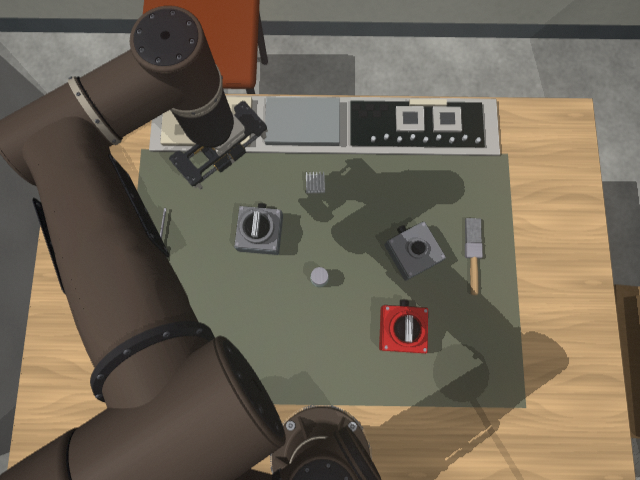

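The bar is straight again (85.6° against 85.7° before the twist) and its top is at 0.108. The loose things are in place, so I hand in.

```bash
python3 -c "
from station import *
print(job_done(), get_state()['t'])"
```

```text
the job is handed in; nothing more can be done
the job is handed in; nothing more can be done
```

The stop button test is done and handed in at about 13.7 s; no verdict was reported.

- **Press:** With the fingers closed I pushed the grey box's stop button down to its hard stop. The force rose to 17 N with no further travel, and after lift-off the wrist depth put the bar top at 100 mm, so it had latched.
- **Twist:** I pushed the far wing clockwise from one side, gripping nothing, until it stopped. The bar had turned about 43–44° and its top was at 108 mm, and an extra push gave no more movement.
- **Release:** I backed away and lifted clear. The last wrist measurement showed the bar straight (85.6° against 85.7° before the twist) with its top at 108 mm, and the tool force was about 0 N.
- **The rest of the bench:** In the last top view, the jar, heat sink, brush and red look-alike look unmoved. The screwdriver's handle was hidden by the arm there, and I had not moved near it. I never went near the start button.
- **Disagreements:** The side and top cameras' bar fits were poor in the last picture because they caught other bright pixels. I relied on the wrist depth; all three cameras agreed on the bar's height to about 3 mm.

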